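# Toe a gel cassette into the sprung casting stand and stand it upright

## Robot

A 6-joint arm with a two-finger parallel gripper is mounted at the origin on the work surface. World frame = base frame: x ahead of the robot, y to its left, z up, the work surface at z = 0. Lengths are in mm, angles in rad, forces in N, time in s.
With the tool pointing down it reaches from about 300 to 775 mm from the base axis. Payload 14.6 kg.
Tool frame: the origin (TCP) lies between the finger pads; the fingertips stand 19 mm ahead of it and the grasp point (between the pads) is the TCP; x points along the fingers, y is the direction in which the jaws open and shut, and the axes are right-handed (so a half turn about x gives the same grasp; the last joint's range is limited). The gripper opens to 94 mm and grips with 3 to 60 N. Pads are 16 mm wide; open, the fingers measure 119 mm over their backs; the gripper's body (75 mm by 177 mm) begins 78 mm behind the grasp point.
Start: joints at [-1.415, 0.3, 1.521, -0, 1.321, -0.067], TCP at [121.522, -536.397, 224.446] pointing down, gripper open.
Joint ranges: [-3.03, 3.03], [-0.79, 2.21], [0.23, 2.52], [-1.04, 4.18], [0, 3.07], [-2.55, 2.55]. Speed limits (rad/s): [2.22, 2.22, 2.57, 3.14, 3.14, 3.14].

## Interface

Orientations are given as [roll, pitch, yaw] about the fixed x, y, z axes, in that order (R = Rz(yaw) Ry(pitch) Rx(roll)).
In Python, from cell import manip gives the robot as it stands.
- The arm moves only by the tool jog_arm, never from a script. Its argument "series" is one flat list of numbers, 7 for each row, row after row: the turn, a rotation vector about the world's x, y, z in rad, then the shift along the world's x, y, z in m, then the opening, from -1 (shut) to 1 (fully open). A call has 1 to 20 rows; each row is the pose to reach, as a shift and turn from the pose commanded when the call began; what a row does not reach only later rows make up. A row lasts 1/8 s, in which the tool goes at most 62.5 mm and 10.7 degrees, less where a joint would pass 70% of its speed; a pose out of reach is approached as far as the arm can. A call with a gripper value outside its range is refused whole. The fingers move at their own pace and stop on an object; "squeeze" is the grip in N (left out, the last holds). Time passes only in rows, so rows that repeat a pose let the fingers close. It gives the time, the measured TCP pose, the force and the opening at its end, in the units of the state.
- manip.read_state(): the state, without advancing time (a new reading comes with each control period).
- manip.camera(name): name is "scene" or "top" or "wrist"; returns a dict with "color" (400x640x3 uint8, blue, green, red), "range_z" (400x640 float32, mm along the optical axis (not along the pixel's ray), 0 where there is no reading), "fx", "fy", "cx", "cy" (pixels), "pose" (4x4, takes a point from camera to world coordinates); the wrist camera has in their place "mount" (4x4, takes a point from camera to tool coordinates, whose origin is the TCP and whose axes are the tool frame's). Camera axes: x right, y down, z forward; pixel columns grow to the right and rows downward; lengths in mm; the calibration is good to about 2 mm. A picture is of the moment at which its call begins: read the wrist's pose just before it.
- manip.sign_off(): hands the job in, once; it reports no verdict.
The state is a dict: "clock": time; "joints": joint angles; "qd": joint speeds; "effort": joint torques, N m; "eef_pos": TCP position; "eef_rot": TCP orientation; "wrist_force": force on the tool from outside, world axes, zero at the start; "moment": the same for the moment, N m; "finger_gap": finger opening in mm.
Only numpy, scipy, OpenCV 4.12 (cv2) and the standard library are available. Lean on these libraries where they do the work, as an engineer would, in place of code of your own. Each camera call takes 0.05 s, during which the arm holds its last target.

## Task

Take the blue-edged glass gel cassette from its sloping rest and load it into the casting stand: keeping it leaning towards the robot much as it lay on the rest, toe its lower edge into the groove, press it down on the sprung rubber bed so that its top clears the hooks, and straighten it upright until its top is behind the lips of the two orange hooks. Then let it spring up under the hooks, let go and move clear. Leave the yellow-edged cassette and everything else on the bench where they are.

Things in the scene. Friction and masses are not known exactly. Their poses are not given: they have to be found in the camera images.
- blue: The cassette to load: stiff glass plate 10 mm thick (its x), 140 mm wide (y), 100 mm tall (z), about 0.22 kg; blue side edges and top 36 mm, white bottom 14 mm, greenish glass between; both faces alike. Origin: middle of the underside (lower edge); z runs up the plate. It starts on a sloping rest, leaning 35 degrees from upright, its top towards the robot side (-x of the rest).
- yellow: A like cassette with yellow edges on the other sloping rest; same size and frame. Must stay there.
- rest_a: Fixed rest of the blue cassette, foot 95 x 130 mm, 73 mm high; two rails under the lower 62 mm of the plate, 42-54 mm either side of its middle (free between and above), foot ledge with a 7 mm lip: the plate slides out up along its own z. Origin on the bench 30 mm below the middle of the plate's lower edge. Rests and stand swap places, yaws differ.
- rest_b: The like fixed rest of the yellow cassette; same frame and sizes.
- stand: Fixed casting stand, grey foot 110 x 176 mm: white groove along its y, two steel posts with orange hooks at y = -60 and +60 mm (16 mm wide; open between them). Origin on the bench under the groove's middle; x points away from the robot's side, z up. Home, the plate is upright, its underside at z = 27 mm, its top under the hooks, its middle plane between x = -3 and +1.5 mm.
- groove (a point): Middle of the groove on top of the unpressed bed, 30 mm above the bench, stand's axes. In the stand's frame: back wall upright, face x = +6.5 mm, top z = 48 mm; front wall leans out 30 degrees to -x, inner face from x = -7, z = 21 to x = -20, z = 43 mm; end caps 149 mm apart, z 6 to 44 mm.
- hook_left (a point): Front lower edge of the lip of the hook at y = +60 mm: x = -13, z = 124 mm in the stand's frame. Lip x = -13 to -8 mm; behind it the roof, underside z = 127 mm, back to the post's face at x = +6.5 mm. In front a guide horn rises 40 degrees to x = -28, z = 140 mm (top 143 mm). To pass the lips the upright plate's underside must be pressed below z = 23 mm.
- hook_right (a point): The same point of the like hook at y = -60 mm.
- bed (a joint): The black rubber bed in the groove, pressed down by the cassette: 0 = up (its top 30 mm above the bench), 0.0085 m = fully down on a firm stop (top 21.5 mm above the bench). Spring 3 N at 0 plus 1 N per mm, so about 12 N to reach the stop. With the cassette home it reads about 0.003.
- blue_top (a point): Middle of the blue cassette's top edge, 100 mm along z from its origin.
- dish_a: Bystander: round petri dish 60 mm wide, 17 mm high, origin underneath.
- dish_b: Bystander: the other petri dish, the same size.
- reagent: Bystander: amber bottle, 60 mm wide, 140 mm high, origin underneath.
- salt_jar: Bystander: white jar, 60 mm wide, 75 mm high, origin underneath.
- beaker: Bystander: glass beaker 64 mm wide, 80 mm high, origin underneath.
- tip_box: Bystander: red pipette-tip box 85 x 120 x 70 mm, origin underneath.

How it is judged (in metres and radians):
On the way, in this order (a step that is already met when the one before it is completed fails the run):
1. the blue cassette is lifted clear of its rest (distance between blue and rest_a above 0.09 m and contact force between blue and rest_a below 0.1 N), for 0.1 s.
2. its lower edge is in the groove while it leans at least 20 degrees (z of blue in the frame of stand between 0.015 and 0.041 m and x of blue in the frame of stand between -0.015 and 0.008 m and y of blue in the frame of stand between -0.008 and 0.008 m and angle between blue's own z axis and vertical above 0.35 rad), for 0.05 s.
3. the cassette presses the bed down far enough to pass the lips (value of joint bed above 0.005 m and z of blue in the frame of stand below 0.026 m), for 0.05 s.
At the end, for the whole second after the job is handed in: Blue cassette in the groove between the end caps, within 0.10 rad of upright, top behind both hooks' lips (middle plane x > -5.5 mm in the stand frame), underside 24.5 to 29 mm above the bench, so sprung up under the hooks with the bed still pressed over 1 mm; released, at rest (angle between blue's own z axis and vertical below 0.1 rad and z of blue in the frame of stand between 0.0245 and 0.029 m and x of blue_top in the frame of stand between -0.0055 and 0.006 m and x of blue in the frame of stand between -0.009 and 0.006 m and y of blue in the frame of stand between -0.008 and 0.008 m and value of joint bed above 0.001 m and linear speed of blue below 0.02 m/s); the robot touches nothing.
It fails at once if the yellow cassette is disturbed (moved over 15 mm) (distance of yellow from where it was at the start of the episode above 0.015 m).
It fails at once if a loose thing on the bench (dish, bottle, jar, beaker, tip box) is pushed over 30 mm (distance of any of dish_a, dish_b, reagent, salt_jar, beaker, tip_box from where it was at the start of the episode above 0.03 m).
It also fails if it takes over 58 s, if anything falls off the work surface, if the arm or the gripper's body presses on something with over 40 N, if the wrist force passes 120 N, or if a joint passes its speed limit or range.

## Working session

There is one attempt and no reset: what is moved stays moved. The work goes in short steps, Python scripts to look and compute and a tool call to move; the robot and the scene stay as the last step left them, time stands still between calls to the robot, and variables do not carry over. Pictures are saved under pics/ and viewed, and the job is handed in when it is done.

Besides the shell and the picture viewer there is one more tool, called after "Call:" by a JSON object that holds its "name" and its "arguments", one argument or row to a line. jog_arm: Moves the arm, as the interface text tells. Its arguments: {"type":"object","properties":{"series":{"type":"array","items":{"type":"number"}},"squeeze":{"type":"number"}},"required":["series"]}

```bash
ls; mkdir -p pics; python3 - <<'E'
from cell import manip
import cv2,numpy as np
print(manip.read_state())
for n in ["scene","top","wrist"]:
    c=manip.camera(n); cv2.imwrite(f"pics/{n}0.png",c["color"])
    np.savez(f"{n}0.npz",**c)
    print(n,c["fx"],c["fy"],c["cx"],c["cy"],np.round(c.get("pose",c.get("mount")),3).tolist())
E
```

```text
pics
{'clock': 0.0, 'joints': array([-1.41459808e+00,  3.00479547e-01,  1.52162833e+00, -4.73399858e-05,
        1.32071269e+00, -6.66140570e-02]), 'qd': array([ 2.20365091e-03, -4.71493811e-04,  4.22620882e-06, -1.64956174e-03,
       -7.29640550e-04,  8.90594389e-04]), 'effort': array([-1.53592387e-04, -5.31811166e+01, -3.52736771e+01,  7.08374265e-02,
        2.43608822e-02, -9.29064868e-05]), 'eef_pos': array([ 121.47244572, -536.14737201,  223.86170268]), 'eef_rot': array([-1.60008571,  1.56956755,  1.764331  ]), 'wrist_force': array([ 0.00808358, -0.02923828, -0.83968406]), 'moment': array([-0.02491761, -0.01046778, -0.03294222]), 'finger_gap': 93.63531663283631}
scene 397.99285278128866 397.99285278128866 320.869470851406 203.8645744448283 [[-0.882, 0.259, -0.393, 1023.784], [0.47, 0.522, -0.712, 989.58], [0.021, -0.813, -0.582, 841.268], [0.0, 0.0, 0.0, 1.0]]
top 382.80447643928034 382.80447643928034 320.39719106577127 196.03971739585 [[-0.023, -0.985, 0.169, 337.34], [-1.0, 0.024, 0.008, 69.853], [-0.012, -0.168, -0.986, 1244.558], [0.0, 0.0, 0.0, 1.0]]
wrist 344.8000412097523 344.8000412097523 322.88084887021046 196.37927596779673 [[-0.001, -0.247, 0.969, -160.693], [1.0, -0.002, 0.001, 0.63], [0.001, 0.969, 0.247, -71.921], [0.0, 0.0, 0.0, 1.0]]
```

View pics/scene0.png

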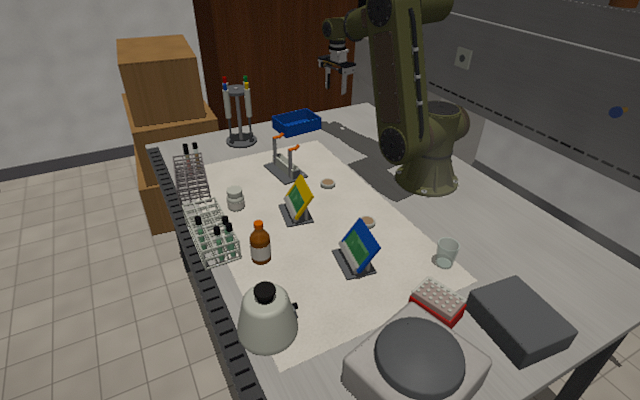

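View pics/top0.png

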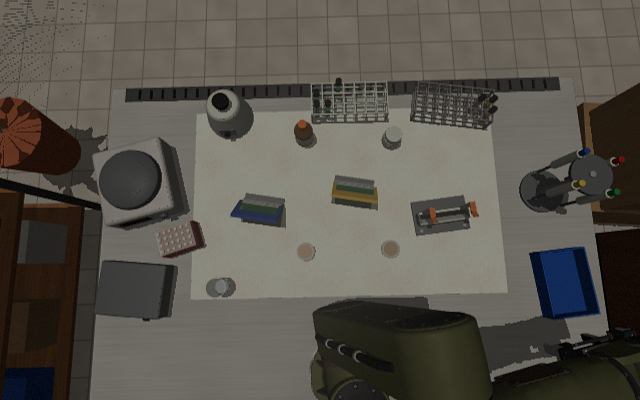

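View pics/wrist0.png

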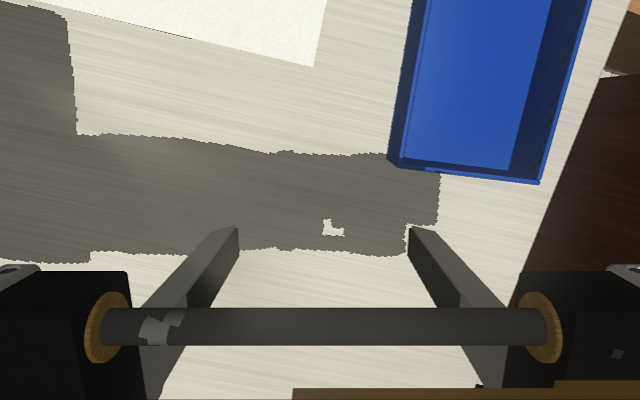

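The top view shows blue at about px (260,210), yellow at (355,190) and the stand with its orange hooks at (445,215). In the scene view, blue is at (358,248) and the stand at (287,160). I'll localise coarsely first.

```bash
cat > h.py <<'E'
import numpy as np,cv2
from scipy.spatial.transform import Rotation as R
def load(f): return dict(np.load(f))
def cloud(c,T):
    z=c["range_z"].astype(float); v,u=np.mgrid[:z.shape[0],:z.shape[1]]
    P=np.stack([(u-c["cx"])/c["fx"]*z,(v-c["cy"])/c["fy"]*z,z],-1)
    return P@T[:3,:3].T+T[:3,3]
def proj(c,T,P):
    P=np.atleast_2d(P); q=(P-T[:3,3])@T[:3,:3]
    return np.c_[q[:,0]/q[:,2]*c["fx"]+c["cx"],q[:,1]/q[:,2]*c["fy"]+c["cy"]]
def ray(c,T,uv,z=None):
    uv=np.atleast_2d(uv); d=np.c_[(uv[:,0]-c["cx"])/c["fx"],(uv[:,1]-c["cy"])/c["fy"],np.ones(len(uv))]@T[:3,:3].T
    if z is None: return T[:3,3],d/np.linalg.norm(d,axis=1)[:,None]
    return T[:3,3]+d*((z-T[2,3])/d[:,2])[:,None]
def tool(st):
    T=np.eye(4);T[:3,:3]=R.from_euler('xyz',st["eef_rot"]).as_matrix();T[:3,3]=st["eef_pos"];return T
E
python3 - <<'E'
from h import *
for n in ["top","scene"]:
    c=load(n+"0.npz");P=cloud(c,c["pose"]);hsv=cv2.cvtColor(c["color"],cv2.COLOR_BGR2HSV)
    ok=c["range_z"]>0
    reg=ok&(P[...,0]>300)&(P[...,0]<750)&(abs(P[...,1])<450)
    H,S,V=hsv[...,0],hsv[...,1],hsv[...,2]
    for nm,m in dict(blue=(H>100)&(H<130)&(S>150),yellow=(H>20)&(H<32)&(S>150),orange=(H>3)&(H<18)&(S>170),bench=(P[...,2]<8)).items():
        mm=reg&m
        if mm.sum()<5: print(n,nm,mm.sum());continue
        q=P[mm];print(n,nm,mm.sum(),q.mean(0).round(1),q.min(0).round(0),q.max(0).round(0))
        if nm in("orange",):
            k,l,s,ce=cv2.connectedComponentsWithStats(mm.astype(np.uint8))
            for i in range(1,k):
                if s[i,4]>8: print("  ",s[i],P[l==i].mean(0).round(1),P[l==i].min(0).round(),P[l==i].max(0).round())
        if nm in("blue","yellow"):
            q=q[q[:,2]>20];m0=q.mean(0);w=np.linalg.svd(q-m0)[2];print("  normal",w[2].round(3),"major",w[0].round(3))
    # non-white objects
    m=(reg&(P[...,2]>8)).astype(np.uint8);k,l,s,ce=cv2.connectedComponentsWithStats(m)
    for i in range(1,k):
        if s[i,4]>60: q=P[l==i];print("obj",s[i],np.median(q,0).round(),q.min(0).round(),q.max(0).round())
E
```

```text
top blue 3
top yellow 110 [527.3 -17.2 108.6] [509. -95.  39.] [588.  45. 119.]
  normal [-0.786  0.134 -0.603] major [-0.199 -0.979  0.042]
top orange 127 [ 531.  -227.5  135.5] [ 445. -373.  130.] [750. 142. 144.]
   [298 124   8   4  26] [745.  131.1 140.5] [739. 121. 136.] [750. 142. 144.]
   [470 202   8  14  63] [ 479.7 -364.8  134. ] [ 460. -373.  130.] [ 499. -356.  142.]
   [430 208   6  10  35] [ 471.6 -244.6  134.2] [ 457. -253.  131.] [ 484. -238.  137.]
top bench 32308 [519.4   4.9   1.8] [ 300. -450.   -9.] [750. 450.   8.]
obj [294 124  20  23 343] [731. 129.  91.] [718. 100.   8.] [750. 160. 144.]
obj [382 129  20  21 334] [ 721. -152.   72.] [ 701. -187.    9.] [ 750. -128.   82.]
obj [ 331  176   47   33 1070] [547. -25.  60.] [505. -98.   8.] [615.  48. 119.]
obj [ 230  194   55   34 1177] [498. 272.  63.] [451. 199.   8.] [562. 351. 120.]
obj [ 411  196   68   40 1530] [ 473. -308.   27.] [ 414. -425.    8.] [ 538. -213.  144.]
obj [381 240  19  19 287] [ 372. -137.   18.] [ 343. -166.   11.] [ 400. -108.   27.]
obj [296 242  19  20 283] [369. 133.  18.] [340. 104
[... 488 characters left out ...]
1.7  133.6] [ 448. -250.  129.] [ 489. -235.  141.]
   [258 220  12  27 112] [742.2 147.9 102.2] [729. 124.  69.] [750. 162. 143.]
   [266 257   5   6  12] [738.8 155.8   9.3] [730. 149.   2.] [748. 162.  15.]
scene bench 17740 [543.9 124.9   2.2] [ 300. -450.   -6.] [750. 450.   8.]
obj [ 263  132   51   94 1830] [537. -70.  45.] [ 419. -388.    8.] [620.  49. 143.]
obj [320 177  15  11 125] [ 379. -132.   18.] [ 349. -167.    8.] [ 407. -108.   23.]
obj [229 185  16  26 251] [ 733. -135.   56.] [ 708. -185.    8.] [ 750. -122.   80.]
obj [ 332  215   49   64 1806] [507. 281.  55.] [346. 103.   8.] [568. 352. 118.]
obj [257 219  14  44 225] [742. 153.  80.] [726. 117.   9.] [750. 163. 143.]
```

```bash
python3 - <<'E'
from h import *
T=tool(dict(eef_rot=[-1.60008571,1.56956755,1.764331],eef_pos=[0,0,0]));print(T.round(3))
# coarse yaw targets
def plate(yaw,lean):
    return (R.from_euler('z',yaw,degrees=True)*R.from_euler('y',-lean,degrees=True)).as_matrix()
for s in(1,-1):
  for yaw,lean in((5,0),(-9,0),(-9,35)):
    P=plate(yaw,lean); x=-P[:,2];y=s*P[:,0];G=np.c_[x,y,np.cross(x,y)]
    print(s,yaw,lean,R.from_matrix(G@T[:3,:3].T).as_rotvec().round(3))
E
```

```text
[[-0.     0.221 -0.975  0.   ]
 [ 0.001 -0.975 -0.221  0.   ]
 [-1.    -0.001 -0.     0.   ]
 [ 0.     0.     0.     1.   ]]
1 5 0 [-1.000e-03 -1.000e-03  1.435e+00]
1 -9 0 [-1.000e-03 -1.000e-03  1.191e+00]
1 -9 35 [-0.443 -0.474  1.152]
-1 5 0 [-1.000e-03  1.000e-03 -1.706e+00]
-1 -9 0 [-1.000e-03  1.000e-03 -1.951e+00]
-1 -9 35 [ 0.522 -0.489 -1.881]
```

Call:
{"name": "jog_arm", "arguments": {
  "series": [0,0,1.435,0.353,0.233,0.03,1,0,0,1.435,0.353,0.233,0.03,1,0,0,1.435,0.353,0.233,0.03,1,0,0,1.435,0.353,0.233,0.03,1,0,0,1.435,0.353,0.233,0.03,1,0,0,1.435,0.353,0.233,0.03,1,0,0,1.435,0.353,0.233,0.03,1,0,0,1.435,0.353,0.233,0.03,1,0,0,1.435,0.353,0.233,0.03,1,0,0,1.435,0.353,0.233,0.03,1,0,0,1.435,0.353,0.233,0.03,1]
}}

```text
clock: 1.52
eef_pos: [474.2, -303.8, 254.5]
eef_rot: [1.041, 1.571, -0.445]
wrist_force: [-0.6, -0.3, -1.3]
finger_gap: 94.0
```

```bash
cat > snap.py <<'E'
import sys
from h import *
from cell import manip
n=sys.argv[1]
st=manip.read_state();c=manip.camera("wrist")
Tt=tool(st);T=Tt@c["mount"]
cv2.imwrite(f"pics/{n}.png",c["color"]);np.savez(n+".npz",T=T,Tt=Tt,**c)
print(st["clock"],st["eef_pos"].round(2),Tt[:3,:3].round(4).tolist(),st["qd"].round(3),st["joints"].round(2),st["wrist_force"].round(2))
E
python3 snap.py w1
```

```text
1.525 [ 474.16 -303.8   254.52] [[0.0001, 0.9964, 0.0844], [-0.0, 0.0844, -0.9964], [-1.0, 0.0001, 0.0]] [ 0.003 -0.002 -0.001  0.001  0.001 -0.008] [-0.63  0.31  1.44  0.    1.39 -0.72] [-0.61 -0.29 -1.29]
```

View pics/w1.png

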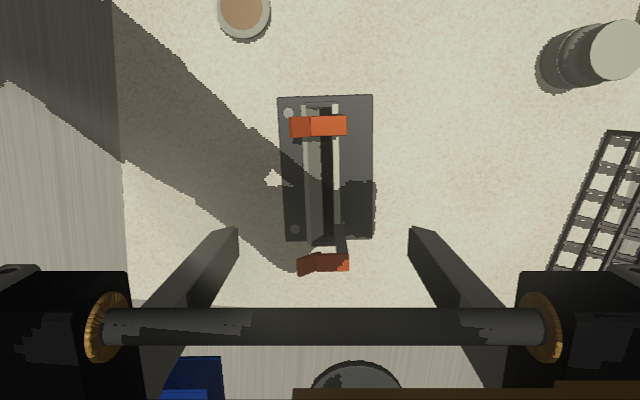

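The wrist view shows the stand: foot corners near (277,97), (373,94), (375,238) and (287,241), with hooks at (318,126) and (323,264). Next I'll measure its edges.

```bash
python3 - <<'E'
from h import *
c=load("w1.npz");T=c["T"];P=cloud(c,T)
im=c["color"]
crop=im[80:290,260:390];cv2.imwrite("pics/w1z.png",cv2.resize(crop,None,fx=3.7,fy=2.8,interpolation=cv2.INTER_NEAREST))
# foot top height
print("foot z",np.median(P[150:170,345:370,2]),np.median(P[110:140,280:285,2]))
# scan row profile
for r in(150,165,180,200,215): print(r,[(u,*P[r,u].round(0).astype(int)) for u in range(272,380,4)])
E
```

```text
foot z 8.517121288796346 8.692285013152116
150 [(272, np.int64(412), np.int64(-287), np.int64(2)), (276, np.int64(417), np.int64(-286), np.int64(2)), (280, np.int64(423), np.int64(-285), np.int64(10)), (284, np.int64(427), np.int64(-284), np.int64(9)), (288, np.int64(432), np.int64(-284), np.int64(9)), (292, np.int64(437), np.int64(-284), np.int64(9)), (296, np.int64(441), np.int64(-283), np.int64(9)), (300, np.int64(446), np.int64(-283), np.int64(8)), (304, np.int64(452), np.int64(-278), np.int64(42)), (308, np.int64(457), np.int64(-278), np.int64(42)), (312, np.int64(461), np.int64(-279), np.int64(35)), (316, np.int64(465), np.int64(-279), np.int64(27)), (320, np.int64(470), np.int64(-278), np.int64(30)), (324, np.int64(474), np.int64(-278), np.int64(31)), (328, np.int64(478), np.int64(-278), np.int64(30)), (332, np.int64(482), np.int64(-275), np.int64(47)), (336, np.int64(486), np.int64(-275), np.int64(49)), (340, np.int64(493), np.int64(-279), np.int64(9)), (344, np.int64(498), np.int64(-279), np.int64(8)), (348, np.int64(502), np.int64(-278), np.int64(9)), (352, np.int64(507), n
[... 5205 characters left out ...]
 np.int64(-354), np.int64(30)), (328, np.int64(485), np.int64(-353), np.int64(31)), (332, np.int64(490), np.int64(-353), np.int64(30)), (336, np.int64(493), np.int64(-347), np.int64(48)), (340, np.int64(500), np.int64(-356), np.int64(17)), (344, np.int64(506), np.int64(-358), np.int64(9)), (348, np.int64(510), np.int64(-358), np.int64(9)), (352, np.int64(515), np.int64(-358), np.int64(9)), (356, np.int64(520), np.int64(-357), np.int64(10)), (360, np.int64(525), np.int64(-357), np.int64(9)), (364, np.int64(530), np.int64(-356), np.int64(10)), (368, np.int64(535), np.int64(-356), np.int64(8)), (372, np.int64(541), np.int64(-358), np.int64(2)), (376, np.int64(546), np.int64(-357), np.int64(3))]
```

View pics/w1z.png

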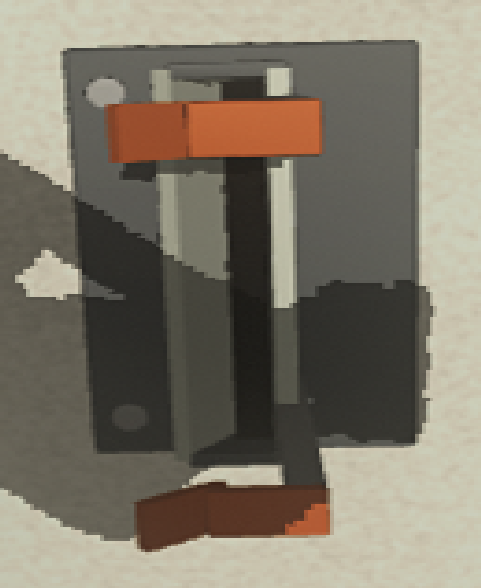

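```bash
python3 - <<'E'
from h import *
c=load("w1.npz");T=c["T"];P=cloud(c,T);Z=P[...,2]
g=cv2.cvtColor(c["color"],cv2.COLOR_BGR2GRAY).astype(float)
def fit(pts,nm):
    pts=np.array(pts);
    a=np.polyfit(pts[:,1],pts[:,0],1)
    for _ in range(3):
        r=pts[:,0]-np.polyval(a,pts[:,1]);k=abs(r)<max(1.5*np.std(r),.3);a=np.polyfit(pts[k,1],pts[k,0],1)
    print(nm,"x=%.2f at y=-304, slope %.4f yaw %.2f deg"%(np.polyval(a,-304),a[0],-np.degrees(np.arctan(a[0]))),k.sum(),np.std(r[k]).round(2));return a
inner=[];outer=[];fo=[];fR=[];fL=[]
for r in range(150,232):
    u=np.arange(325,350);z=Z[r,u]
    hi=np.where(z>44)[0]
    if len(hi): 
        inner.append(ray(c,T,[u[hi[0]]-.5,r],48)[0]); outer.append(ray(c,T,[u[hi[-1]]+.5,r],48)[0])
    u=np.arange(294,315);z=Z[r,u];hi=np.where(z>30)[0]
    if len(hi): fo.append(ray(c,T,[u[hi[0]]-.5,r],43)[0])
    u=np.arange(355,385);z=Z[r,u];hi=np.where(z>5)[0]
    fR.append(ray(c,T,[u[hi[-1]]+.5,r],8)[0])
    u=np.arange(268,295);z=Z[r,u];hi=np.where(z>5)[0]
    fL.append(ray(c,T,[u[hi[0]]-.5,r],8)[0])
for nm,p in dict(inner=inner,outer=outer,frontout=fo,footR=fR,footL=fL).items(): fit(p,nm)
# hooks
hsv=cv2.cvtColor(c["color"],cv2.COLOR_BGR2HSV);m=((hsv[...,0]<15)&(hsv[...,1]>120)).astype(np.uint8);m[:,:270]=0;m[:,370:]=0;m[280:]=0
k,l,s,ce=cv2.connectedComponentsWithStats(m)
for i in range(1,k):
    if s[i,4]>50:
        cnt=cv2.findContours((l==i).astype(np.uint8),0,2)[0][0];ap=cv2.approxPolyDP(cnt,2.5,True)[:,0];print(s[i],[(a.tolist(),P[a[1],a[0]].round(0).tolist()) for a in ap])
        q=P[l==i];print(q.mean(0).round(1),np.percentile(q,[1,99],0).round(1).tolist())
# foot rows top/bottom & caps
for u in (345,355,365,290):
    col=Z[:,u];v=np.where(col[80:255]>5)[0]+80;print("foot col",u,v[0],v[-1],ray(c,T,[u,v[0]-.5],8)[0].round(1),ray(c,T,[u,v[-1]+.5],8)[0].round(1))
for u in (318,322,326): print(u,[(v,int(Z[v,u]),int(P[v,u,1])) for v in list(range(92,114))+list(range(228,262))])
E
```

```text
inner x=485.21 at y=-304, slope -0.1152 yaw 6.57 deg 81 0.31
outer x=492.35 at y=-304, slope -0.1392 yaw 7.92 deg 79 0.99
frontout x=453.08 at y=-304, slope -0.1130 yaw 6.45 deg 79 0.47
footR x=533.79 at y=-304, slope -0.1092 yaw 6.23 deg 79 0.35
footL x=423.66 at y=-304, slope -0.1115 yaw 6.36 deg 78 0.63
[ 288  115   59   23 1191] [([346, 116], [488.0, -238.0, 133.0]), ([289, 117], [443.0, -242.0, 141.0]), ([289, 136], [444.0, -257.0, 140.0]), ([346, 134], [489.0, -252.0, 133.0])]
[ 465.6 -247.   134.2] [[443.6, -256.4, 129.9], [488.2, -237.6, 142.2]]
[297 252  52  24 921] [([297, 259], [457.0, -361.0, 140.0]), ([298, 275], [459.0, -375.0, 141.0]), ([315, 269], [473.0, -374.0, 131.0]), ([348, 270], [503.0, -371.0, 133.0]), ([346, 253], [500.0, -356.0, 130.0]), ([316, 252], [468.0, -233.0, 415.0])]
[ 479.4 -364.1  136.2] [[457.7, -374.8, 128.0], [501.9, -355.9, 142.3]]
foot col 345 95 254 [ 492.7 -216.2    8. ] [ 512.1 -410.9    8. ]
foot col 355 95 239 [ 504.  -215.2    8. ] [ 522.6 -389.6    8. ]
foot col 365 94 238 [ 515.2 -213.2    8. ] [ 535.  -387.2    8. ]
foot col 290 97 241
[... 2172 characters left out ...]
), (107, 43, -231), (108, 8, -232), (109, 30, -233), (110, 30, -234), (111, 30, -235), (112, 31, -236), (113, 29, -237), (228, 31, -369), (229, 31, -370), (230, 32, -370), (231, 30, -373), (232, 30, -374), (233, 29, -376), (234, 31, -376), (235, 30, -378), (236, 30, -379), (237, 31, -380), (238, 34, -380), (239, 37, -380), (240, 40, -380), (241, 44, -380), (242, 44, -381), (243, 44, -382), (244, 43, -384), (245, 45, -384), (246, 1, -404), (247, 1, -405), (248, 0, -407), (249, 2, -407), (250, 2, -409), (251, 0, -411), (252, 1, -412), (253, 129, -357), (254, 131, -357), (255, 131, -358), (256, 133, -358), (257, 134, -359), (258, 134, -360), (259, 133, -361), (260, 133, -362), (261, 135, -362)]
```

Call:
{"name": "jog_arm", "arguments": {
  "series": [0,0,-0.238,0.016,0.584,0,1,0,0,-0.238,0.016,0.584,0,1,0,0,-0.238,0.016,0.584,0,1,0,0,-0.238,0.016,0.584,0,1,0,0,-0.238,0.016,0.584,0,1,0,0,-0.238,0.016,0.584,0,1,0,0,-0.238,0.016,0.584,0,1,0,0,-0.238,0.016,0.584,0,1,0,0,-0.238,0.016,0.584,0,1,0,0,-0.238,0.016,0.584,0,1,0,0,-0.238,0.016,0.584,0,1,0,0,-0.238,0.016,0.584,0,1]
}}

```text
clock: 3.08
eef_pos: [490.7, 279.6, 254.5]
eef_rot: [-0.027, 1.571, -1.75]
wrist_force: [0.4, -0.7, 0.9]
finger_gap: 94.1
```

```bash
python3 snap.py w2
```

```text
3.075 [490.65 279.64 254.46] [[-0.0, 0.9885, -0.1515], [-0.0002, -0.1515, -0.9885], [-1.0, -0.0, 0.0002]] [-0.012 -0.006  0.002  0.001  0.001 -0.001] [ 0.45  0.31  1.44 -0.    1.39  0.61] [ 0.39 -0.66  0.85]
```

View pics/w2.png

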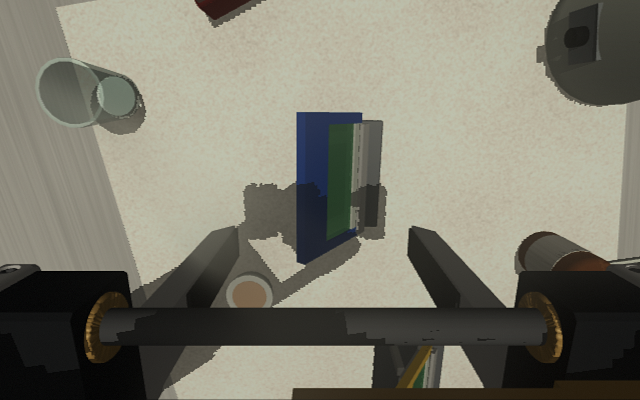

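The wrist view shows blue with its top edge at u≈297, spanning v 112–263, and its greenish glass at (340,180). I'll fit its pose from the depth and the edge.

```bash
python3 - <<'E'
from h import *
c=load("w2.npz");T=c["T"];P=cloud(c,T);Z=P[...,2]
hsv=cv2.cvtColor(c["color"],cv2.COLOR_BGR2HSV);H,S,V=cv2.split(hsv)
cv2.imwrite("pics/w2z.png",cv2.resize(c["color"][95:280,280:400],None,fx=4,fy=3,interpolation=cv2.INTER_NEAREST))
m=((H>105)&(H<130)&(S>120)).astype(np.uint8);m[:,:285]=0;m[:,400:]=0;m[275:]=0
k,l,s,ce=cv2.connectedComponentsWithStats(m);i=1+np.argmax(s[1:,4]);mm=(l==i)
cnt=cv2.findContours(mm.astype(np.uint8),0,2)[0][0];print(cv2.approxPolyDP(cnt,2,True)[:,0].tolist())
# up-face: green + inner blue
g=((H>40)&(H<90)&(S>60));g[:,:310]=0;g[:,360:]=0;g[:105]=0;g[260:]=0
face=(g|mm);face[:,:316]=0
q=P[face&(Z>30)];
for _ in range(4):
    m0=q.mean(0);w=np.linalg.svd(q-m0,full_matrices=False)[2];n=w[2]*np.sign(w[2,0]);d=(q-m0)@n;q=q[abs(d)<2.5*d.std()]
print("n",n.round(4),"yaw",np.degrees(np.arctan2(n[1],n[0])).round(2),"lean",np.degrees(np.arcsin(n[2])).round(2),m0.round(1),d.std().round(2),len(q))
# left edge (x=-5,z=100)
L=[]
for r in range(118,258):
    u=np.where(mm[r])[0]; L.append((u[0]-.5,r))
L=np.array(L);a=np.polyfit(L[:,1],L[:,0],1);print("left edge px",a,np.std(L[:,0]-np.polyval(a,L[:,1])))
# plane of lower face: offset -10 along n ; intersect rays
o,dr=ray(c,T,L);p0=m0-10*n
X=o+dr*(((p0-o)@n)/(dr@n))[:,None]
b=np.polyfit(X[:,1],X[:,0],1);print("edge low x at y=281:",np.polyval(b,281),"yaw",-np.degrees(np.arctan(b[0])),"z",X[:,2].mean(),X[0].round(1),X[-1].round(1))
print("zprof",[(u,P[180,u].round(0).astype(int).tolist()) for u in range(294,350,3)])
E
```

```text
[[361, 113], [308, 113], [330, 113], [331, 116], [324, 120], [322, 116], [320, 120], [314, 118], [313, 123], [312, 121], [306, 124], [306, 113], [297, 112], [297, 184], [313, 181], [320, 190], [318, 196], [326, 196], [327, 125], [356, 121], [347, 121], [348, 118], [342, 121], [339, 116], [333, 119], [331, 116], [336, 113], [359, 113], [359, 121]]
n [ 0.8244 -0.1479  0.5463] yaw -10.17 lean 33.12 [505.  285.8  71.4] 0.64 3591Traceback (most recent call last):
  File "<stdin>", line 18, in <module>
IndexError: index 0 is out of bounds for axis 0 with size 0
```

View pics/w2z.png

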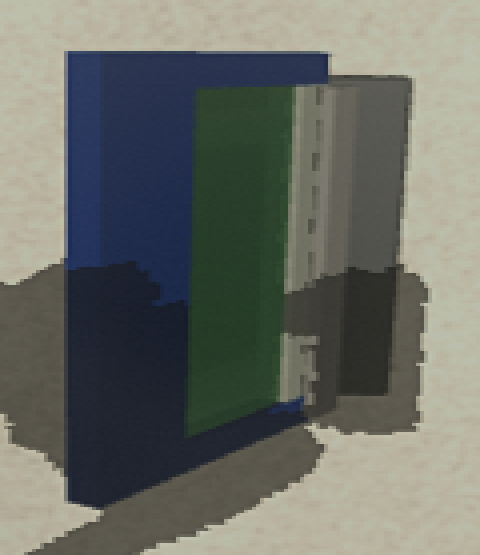

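```bash
python3 - <<'E'
from h import *
c=load("w2.npz");T=c["T"];P=cloud(c,T);Z=P[...,2]
b,g,r=[x.astype(float) for x in cv2.split(c["color"])]
mm=(b>1.35*r+3)&(b>1.2*g+2);mm[:,:285]=0;mm[:,400:]=0;mm[275:]=0;mm[:100]=0
L=[];Rr=[]
for v in range(118,258):
    u=np.where(mm[v])[0];L.append((u[0]-.5,v))
L=np.array(L);a=np.polyfit(L[:,1],L[:,0],1);print("px",a,np.std(L[:,0]-np.polyval(a,L[:,1])))
# crease between end face and up face: brightness drop in 300-310
Cr=[]
for v in range(118,180):
    gg=np.diff(b[v,299:314]);Cr.append((299+np.argmin(gg)+.5,v))
Cr=np.array(Cr);a2=np.polyfit(Cr[:,1],Cr[:,0],1);print("crease px",a2,np.std(Cr[:,0]-np.polyval(a2,Cr[:,1])))
vs=np.array([120,185,250.])
for z,aa,nm in((30+100*np.cos(np.radians(35))-5*np.sin(np.radians(35)),a,"low"),(30+100*np.cos(np.radians(35))+5*np.sin(np.radians(35)),a2,"up")):
    X=ray(c,T,np.c_[np.polyval(aa,vs),vs],z);print(nm,z,X.round(1).tolist(),"yaw",np.degrees(np.arctan2(-(X[0]-X[2])[0],(X[0]-X[2])[1])))
# y ends along left edge column
for u in (298,300,303):
    v=np.where(mm[:,u])[0];print(u,v[0],v[-1],ray(c,T,[[u,v[0]-.5],[u,v[-1]+.5]],111).round(1).tolist())
for u in (308,310,315,320):
    v=np.where(mm[:,u])[0];print(u,v[0],v[-1],[P[x,u].round(1).tolist() for x in (v[0]+3,v[-1]-3)])
print("depth z of edge",[P[v,u].round(1).tolist() for v in(130,180,230) for u in(299,302,305)])
# bench height, rest foot rows
print("bench z",np.median(Z[60:100,200:300]))
fu=[]
for v in range(130,222):
    zz=Z[v,360:400];h=np.where(zz>5)[0]
    if len(h): fu.append((360+h[-1]+.5,v))
fu=np.array(fu);X=ray(c,T,fu,8);pp=np.polyfit(X[:,1],X[:,0],1);print("rest foot front edge yaw",-np.degrees(np.arctan(pp[0])),np.polyval(pp,281),np.std(X[:,0]-np.polyval(pp,X[:,1])), "z",np.median(Z[140:200,372:378]))
for u in(368,374):
    h=np.where(Z[100:240,u]>5)[0]+100;print(h[0],h[-1],ray(c,T,[[u,h[0]-.5],[u,h[-1]+.5]],8).round(1).tolist())
E
```

```text
px [7.21611161e-05 2.96465041e+02] 0.14477873825991824
crease px [6.21712921e-16 3.04500000e+02] 2.6572238653336112e-14
low 109.04732224714394 [[478.1, 343.4, 109.0], [468.2, 286.5, 109.0], [457.3, 224.0, 109.0]] yaw -9.878849470625717
up 114.78308661065441 [[485.3, 342.5, 114.8], [475.9, 286.6, 114.8], [465.6, 225.2, 114.8]] yaw -9.551837878921948
298 112 261 [[480.8, 350.2, 111.0], [457.0, 212.9, 111.0]]
300 112 261 [[482.5, 350.0, 111.0], [458.9, 212.6, 111.0]]
303 112 262 [[485.0, 349.6, 111.0], [461.6, 211.1, 111.0]]
308 112 261 [[488.8, 346.1, 110.8], [466.9, 214.5, 109.9]]
310 112 260 [[490.3, 345.7, 107.6], [468.5, 213.4, 105.7]]
315 112 257 [[494.6, 345.0, 104.4], [473.4, 213.8, 101.2]]
320 112 253 [[498.8, 344.3, 98.1], [478.3, 213.4, 92.3]]
depth z of edge [[479.1, 334.8, 112.3], [481.8, 334.5, 114.8], [484.3, 334.1, 114.6], [471.6, 291.3, 112.1], [474.3, 291.2, 113.3], [477.0, 290.9, 113.9], [463.4, 244.4, 111.6], [466.5, 244.8, 114.1], [469.2, 244.4, 114.0]]
bench z 1.1349721107725657
rest foot front edge yaw -9.492853553948866 562.3911918611145 5.710965901829131 z 8.613263412099315
121 226 [[551.7, 328.0, 8.0], [536.1, 199.7, 8.0]]
120 226 [[558.7, 328.1, 8.0], [543.5, 198.6, 8.0]]
```

```bash
cat >> h.py <<'E'
def G(yaw,lean):
    P=(R.from_euler('z',yaw,degrees=True)*R.from_euler('y',-lean,degrees=True)).as_matrix()
    x=-P[:,2];y=P[:,0];return np.c_[x,y,np.cross(x,y)]
def pose(O,yaw,lean,s,x=0,z=0):
    # tcp for plate origin O, dist s up plate
    return np.array(O,float)-s*G(yaw,lean)[:,0]
def delta(st,Gt,p):
    T=tool(st);return R.from_matrix(Gt@T[:3,:3].T).as_rotvec().round(4),((p-T[:3,3])/1000).round(4)
E
python3 - <<'E'
from h import *
from cell import manip
s=manip.read_state();O=(527.8,271.3,30)
for d in(154,84):print(delta(s,G(-9.7,35),pose(O,-9.7,35,d)))
print(s['eef_pos'])
E
```

```text
(array([-0.0978, -0.6028, -0.0162]), array([-0.05  ,  0.0067, -0.0985]))
(array([-0.0978, -0.6028, -0.0162]), array([-1.040e-02, -1.000e-04, -1.558e-01]))
[490.73469144 279.48369407 254.61674208]
```

Call:
{"name": "jog_arm", "arguments": {
  "series": [-0.098,-0.603,-0.016,-0.05,0.0067,-0.02,-0.15,-0.098,-0.603,-0.016,-0.05,0.0067,-0.02,-0.15,-0.098,-0.603,-0.016,-0.05,0.0067,-0.02,-0.15,-0.098,-0.603,-0.016,-0.05,0.0067,-0.06,-0.15,-0.098,-0.603,-0.016,-0.05,0.0067,-0.0985,-0.15,-0.098,-0.603,-0.016,-0.05,0.0067,-0.0985,-0.15,-0.098,-0.603,-0.016,-0.05,0.0067,-0.0985,-0.15]
}}

```text
clock: 4.0
eef_pos: [441.4, 287.1, 157.7]
eef_rot: [1.571, 0.959, -0.169]
wrist_force: [0.0, -0.1, 0.5]
finger_gap: 40.1
```

```bash
python3 snap.py w3; python3 - <<'E'
from h import *
from cell import manip
s=manip.read_state();O=(527.8,271.3,30)
for d in(154,84):print(delta(s,G(-9.7,35),pose(O,-9.7,35,d)))
print(s['finger_gap'])
E
```

```text
4.0 [441.36 287.14 157.68] [[0.5665, 0.8067, -0.1682], [-0.0964, -0.1377, -0.9858], [-0.8184, 0.5746, -0.0002]] [ 0.005 -0.01  -0.008 -0.004 -0.005  0.005] [ 0.72  0.18  1.96 -0.73  0.73  1.38] [ 0.01 -0.11  0.53]
(array([-0.0006,  0.0018, -0.0004]), array([-0.0007, -0.0012, -0.0018]))
(array([-0.0006,  0.0018, -0.0004]), array([ 0.0389, -0.0079, -0.0591]))
39.69392604063144
```

View pics/w3.png

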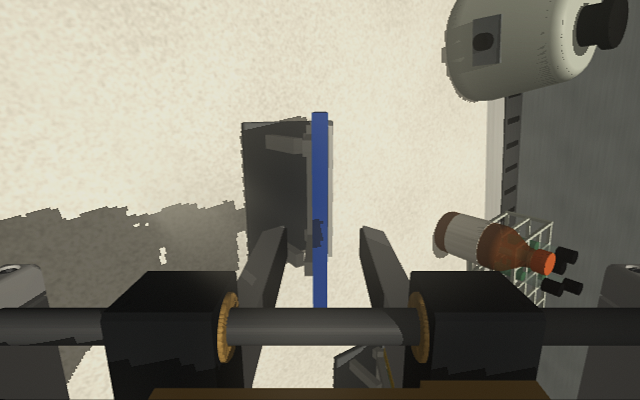

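The blue top edge shows as a strip at u≈312–328, between the fingers (tips at u≈287 and 360). I'll measure its offset and slope.

```bash
python3 - <<'E'
from h import *
c=load("w3.npz");T=c["T"];M=c["mount"]
b,g,r=[x.astype(float) for x in cv2.split(c["color"])]
mm=(b>1.5*r)&(b>1.3*g);mm[:,:290]=0;mm[:,350:]=0
L=[];Rt=[];V=[]
for v in range(120,215):
    u=np.where(mm[v])[0]
    if len(u)>10: L.append(u[0]-.5);Rt.append(u[-1]+.5);V.append(v)
V=np.array(V);pl=np.polyfit(V,L,1);pr=np.polyfit(V,Rt,1);print(pl,pr)
# in tool frame: plane x_tool = (top edge) 154-100=54
def rt(uv,x):
    d=np.array([(uv[0]-c["cx"])/c["fx"],(uv[1]-c["cy"])/c["fy"],1])@M[:3,:3].T;return M[:3,3]+d*(x-M[0,3])/d[0]
Tt=c["Tt"]
for x in(54,57):
  for v in(125,210): print(x,v,rt((np.polyval(pl,v),v),x).round(2),rt((np.polyval(pr,v),v),x).round(2))
vv=np.where(mm[:,316:324].any(1))[0];print(vv[0],rt((320,vv[0]-.5),54),rt((320,vv[0]-.5),57))
z=c["range_z"];print(np.median(z[130:200,318:323]))
P=cloud(c,M);print("tool-frame top edge x",np.median(P[130:200,318:323].reshape(-1,3),0))
E
```

```text
[-1.6260087e-16  3.1150000e+02] [5.98730213e-16 3.27500000e+02]
54 125 [ 54.    -6.01 -61.03] [ 54.     3.74 -61.02]
54 210 [54.  -6.5 -7. ] [54.    3.88 -6.99]
57 125 [ 57.    -6.11 -60.89] [ 57.     3.78 -60.88]
57 210 [57.  -6.6 -6.1] [57.    3.92 -6.09]
112 [ 54.          -0.80978595 -69.01703046] [ 57.          -0.82999323 -68.98653291]
216.3805
tool-frame top edge x [ 54.23926059  -0.90343797 -36.71257187]
```

Call:
{"name": "jog_arm", "arguments": {
  "series": [0,0,0,0.013,-0.0026,-0.02,-0.15,0,0,0,0.026,-0.0053,-0.04,-0.15,0,0,0,0.0389,-0.0079,-0.0591,-0.15,0,0,0,0.0389,-0.0079,-0.0591,-0.15,0,0,0,0.0389,-0.0079,-0.0591,-0.15]
}}

```text
clock: 4.68
eef_pos: [479.7, 279.7, 98.3]
eef_rot: [1.571, 0.959, -0.168]
wrist_force: [0.5, 0.0, 0.4]
finger_gap: 40.2
```

```bash
python3 - <<'E'
from h import *
from cell import manip
s=manip.read_state();O=(527.8,271.3,30)
print(delta(s,G(-9.7,35),pose(O,-9.7,35,84)),s['finger_gap'],s['wrist_force'],s['eef_pos'])
E
```

```text
(array([ 0.0001,  0.0014, -0.0012]), array([ 0.0006, -0.0003,  0.0005])) 40.152699373466966 [0.53340462 0.00054619 0.39940148] [479.69248366 279.68138238  98.33973611]
```

Call:
{"name": "jog_arm", "arguments": {
  "series": [0,0,0,0,0,0,-0.9,0,0,0,0,0,0,-0.9,0,0,0,0,0,0,-0.9,0,0,0,0,0,0,-0.9,0,0,0,0,0,0,-0.9],
  "squeeze": 50
}}

```text
clock: 5.3
eef_pos: [480.0, 279.5, 97.6]
eef_rot: [1.57, 0.959, -0.168]
wrist_force: [3.0, -0.9, 5.1]
finger_gap: 9.8
```

Call:
{"name": "jog_arm", "arguments": {
  "series": [0,0,0,-0.0057,0.001,0.0082,-1,0,0,0,-0.017,0.0029,0.0246,-1,0,0,0,-0.034,0.0058,0.0492,-1,0,0,0,-0.0565,0.0097,0.082,-1,0,0,0,-0.0621,0.0106,0.125,-1,0,0,0,-0.0621,0.0106,0.16,-1,0,0,0,-0.0621,0.0106,0.16,-1,0,0,0,-0.0621,0.0106,0.16,-1]
}}

```text
clock: 6.3
eef_pos: [416.8, 289.6, 255.0]
eef_rot: [1.566, 0.962, -0.172]
wrist_force: [-0.0, -0.1, -2.5]
finger_gap: 10.1
```

```bash
python3 snap.py w4;  python3 - <<'E'
from h import *
from cell import manip
s=manip.read_state();yaw=6.4;Os=np.array([478.8,-306.1,0]);ex=np.array([np.cos(np.radians(yaw)),np.sin(np.radians(yaw)),0])
for d in(110,0):
  O=Os+ex*-.5+[0,0,30]-d*G(yaw,28)[:,0]
  print(delta(s,G(yaw,28),pose(O,yaw,28,84)))
print(s['finger_gap'],s['wrist_force'],s['eef_pos'])
c=manip.camera("scene");cv2.imwrite("pics/s4.png",c["color"])
E
```

```text
6.3 [416.85 289.61 254.99] [[0.5637, 0.8088, -0.1673], [-0.098, -0.1356, -0.9859], [-0.8201, 0.5722, 0.0029]] [-0.002  0.011  0.004 -0.002  0.002 -0.003] [ 0.76  0.01  1.89 -0.61  0.94  1.22] [-0.01 -0.05 -2.49]
(array([0.0067, 0.1204, 0.2793]), array([-0.0291, -0.6059, -0.0535]))
(array([0.0067, 0.1204, 0.2793]), array([ 0.0222, -0.6001, -0.1506]))
9.832781141031838 [ 0.41259323  0.18219175 -2.4327171 ] [416.87869703 289.555704   254.79537294]
```

View pics/w4.png

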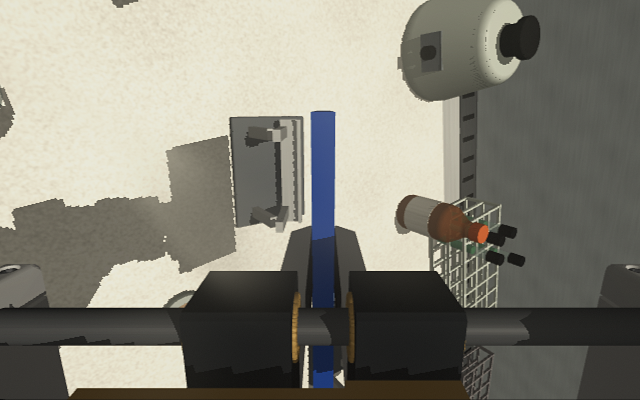

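View pics/s4.png

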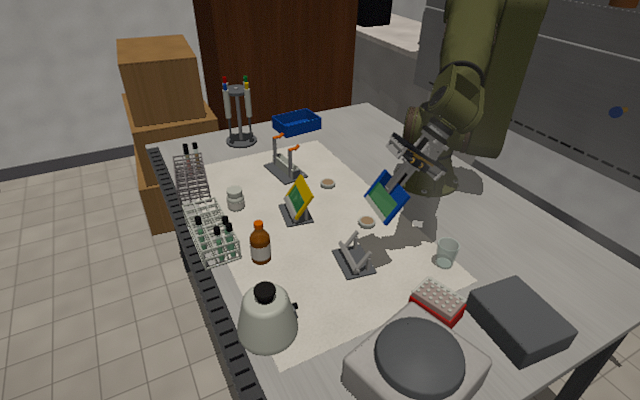

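Plate held at u≈323, clear of the rest, which now stands empty at (265,170). I'll check its pose in the hand.

```bash
cat > inhand.py <<'E'
import sys
from h import *
c=load(sys.argv[1]+".npz");M=c["mount"];P=cloud(c,M)
b,g,r=[x.astype(float) for x in cv2.split(c["color"])]
mm=(b>1.4*r)&(b>1.25*g);mm[:,:300]=0;mm[:,350:]=0;mm[260:]=0
k,l,s,_=cv2.connectedComponentsWithStats(mm.astype(np.uint8));mm=l==1+np.argmax(s[1:,4])
X=[]
for v in range(116,225):
    u=np.where(mm[v])[0];
    if len(u)<12: continue
    uc=(u[0]+u[-1])/2; X.append(np.r_[np.median(P[v,u[3:-3]],0),u[0],u[-1]])
X=np.array(X);k=np.isfinite(X[:,0])
a=np.polyfit(X[k,2],X[k,0],1);bb=np.polyfit(X[k,2],X[k,1],1)
print("top edge x vs z",a,"inplane tilt deg",np.degrees(np.arctan(a[0])),"y vs z",bb)
v0=np.where(mm.any(1))[0][0];d=np.array([0,(v0-.5-c["cy"])/c["fy"],1])@M[:3,:3].T
for x in(-16,):print("end z",(M[:3,3]+d*(x-M[0,3])/d[0]).round(2),v0)
E
python3 inhand.py w4
```

```text
top edge x vs z [-1.59703109e-03 -1.76593238e+01] inplane tilt deg -0.09150306328982555 y vs z [-0.00196655  0.61671557]
end z [-16.     0.83 -70.12] 111
```

Call:
{"name": "jog_arm", "arguments": {
  "series": [0.001,0.012,0.028,0.01,-0.06,0,-1,0.001,0.024,0.056,0.02,-0.12,0,-1,0.002,0.036,0.084,0.03,-0.18,0,-1,0.003,0.048,0.112,0.04,-0.24,0,-1,0.003,0.06,0.14,0.05,-0.3,0,-1,0.004,0.072,0.168,0.035,-0.36,0,-1,0.005,0.084,0.196,0.02,-0.42,0,-1,0.005,0.096,0.224,0,-0.48,0,-1,0.006,0.108,0.252,-0.015,-0.54,0,-1,0.0067,0.1204,0.2793,-0.029,-0.606,0,-1,0.0067,0.1204,0.2793,-0.029,-0.606,-0.03,-1,0.0067,0.1204,0.2793,-0.029,-0.606,-0.0535,-1,0.0067,0.1204,0.2793,-0.029,-0.606,-0.0535,-1,0.0067,0.1204,0.2793,-0.029,-0.606,-0.0535,-1]
}}

```text
clock: 8.15
eef_pos: [388.5, -315.8, 203.8]
eef_rot: [1.575, 1.08, 0.116]
wrist_force: [0.3, -0.1, -2.0]
finger_gap: 10.1
```

```bash
python3 snap.py w5; python3 inhand.py w5; cat > tgt.py <<'E'
import sys
from h import *
from cell import manip
# args: x0 z0 lean s d
x0,z0,lean,S,d=map(float,sys.argv[1:6])
yaw=6.4;Os=np.array([478.8,-306.1,0]);ex=np.array([np.cos(np.radians(yaw)),np.sin(np.radians(yaw)),0]);ey=np.array([-ex[1],ex[0],0])
s=manip.read_state();Tt=tool(s)
O=Os+ex*x0+[0,0,z0]-d*G(yaw,lean)[:,0]
print(*delta(s,G(yaw,lean),pose(O,yaw,lean,S)))
o=Tt[:3,3]+S*Tt[:3,0]-Os;tz=-Tt[:3,0]
print("plate in stand x %.2f y %.2f z %.2f"%(o@ex,o@ey,o[2]),"lean",np.degrees(np.arctan2(-tz@ex,tz[2])).round(2),"yaw",np.degrees(np.arctan2(Tt[1,1],Tt[0,1])).round(2),"side tilt",np.degrees(tz@ey).round(2))
f=s["wrist_force"];print("F stand",(f@ex).round(2),(f@ey).round(2),f[2].round(2),"M",s["moment"].round(2),"gap",round(s["finger_gap"],2),s["clock"],s["joints"].round(2))
E
python3 tgt.py -0.5 30 28 83.3 110;python3 tgt.py -0.5 30 28 83.3 0
```

```text
8.15 [ 388.53 -315.84  203.84] [[0.4681, 0.8766, 0.1118], [0.0545, 0.0976, -0.9937], [-0.882, 0.4712, -0.002]] [ 0.004 -0.013 -0.007  0.004 -0.001 -0.004] [-0.97  0.08  1.91  0.53  0.98 -1.34] [ 0.3  -0.09 -2.02]
top edge x vs z [-3.42291961e-03 -1.79033159e+01] inplane tilt deg -0.19611808154084115 y vs z [0.00118316 0.59343841]
end z [-16.     0.65 -69.98] 111
[-0.0016  0.0022 -0.0006] [-0.0005 -0.0004 -0.0035]
plate in stand x -51.39 y 0.46 z 130.74 lean 28.14 yaw 6.39 side tilt -0.08
F stand -0.16 0.13 -2.18 M [-0.12  0.35  0.01] gap 9.64 8.2 [-0.97  0.08  1.91  0.53  0.98 -1.34]
[-0.0016  0.0022 -0.0006] [ 0.0508  0.0053 -0.1006]
plate in stand x -51.39 y 0.46 z 130.74 lean 28.14 yaw 6.39 side tilt -0.08
F stand -0.16 0.13 -2.18 M [-0.12  0.35  0.01] gap 9.64 8.2 [-0.97  0.08  1.91  0.53  0.98 -1.34]
```

View pics/w5.png

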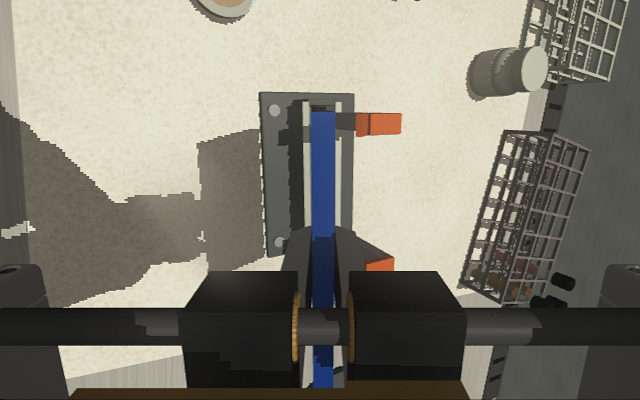

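The plate hangs parallel to the groove. The back wall shows at u≈337, the front wall at u≈300 and the hooks at (380,124) and (380,265). I'll cross-check the stand's pose from this view.

```bash
python3 - <<'E'
from h import *
c=load("w5.npz");T=c["T"];P=cloud(c,T)
yaw=6.4;Os=np.array([478.8,-306.1,0]);ex=np.array([np.cos(np.radians(yaw)),np.sin(np.radians(yaw)),0]);ey=np.array([-ex[1],ex[0],0])
X=(P-Os)@ex;Y=(P-Os)@ey;Z=P[...,2]
for r in(150,170,190,205): print(r,[(u,round(float(X[r,u]),1),round(float(Z[r,u]),1)) for u in range(286,358,2)if not 310<u<334])
hsv=cv2.cvtColor(c["color"],cv2.COLOR_BGR2HSV);o=(hsv[...,0]<15)&(hsv[...,1]>150);o[150:]=0;o[:,:350]=0;o[:110]=0
print("left hook: X",np.percentile(X[o],[1,50,99]),"Y",np.percentile(Y[o],[1,99]),"Z",np.percentile(Z[o],[1,99]))
cv2.imwrite("pics/w5z.png",cv2.resize(c["color"][85:260,250:410],None,fx=4,fy=3,interpolation=cv2.INTER_NEAREST))
E
```

```text
150 [(286, -29.0, 8.0), (288, -27.3, 9.3), (290, -24.3, 7.7), (292, -22.2, 8.1), (294, -20.3, 8.8), (296, -17.6, 8.0), (298, -15.1, 7.6), (300, -13.4, 8.9), (302, -10.9, 8.8), (304, -24.4, 42.7), (306, -22.4, 43.0), (308, -20.8, 44.0), (310, -11.5, 29.5), (334, -94.8, 222.4), (336, 8.0, 48.6), (338, 9.6, 49.8), (340, 12.8, 48.3), (342, 39.3, 8.6), (344, 41.7, 9.0), (346, 44.9, 8.1), (348, 47.2, 8.8), (350, 50.2, 8.4), (352, 52.7, 8.8), (354, 60.1, 1.8), (356, 63.2, 1.4)]
170 [(286, -29.8, 8.5), (288, -27.6, 8.7), (290, -25.5, 9.0), (292, -22.8, 8.2), (294, -20.3, 7.8), (296, -17.9, 7.7), (298, -15.5, 7.5), (300, -13.7, 8.8), (302, -11.4, 9.1), (304, -24.6, 42.5), (306, -23.1, 43.8), (308, -21.1, 44.1), (310, -13.6, 33.2), (334, -94.0, 221.2), (336, 8.3, 48.4), (338, 10.6, 48.4), (340, 13.0, 48.3), (342, 39.2, 9.3), (344, 42.3, 8.6), (346, 44.8, 9.0), (348, 47.8, 8.6), (350, 50.3, 9.1), (352, 53.8, 7.9), (354, 61.3, 0.8), (356, 64.0, 1.1)]
190 [(286, -30.6, 8.7), (288, -28.5, 9.4), (290, -25.9, 8.6), (292, -23.7, 8.9), (294, -21.1, 8.3), (296, -18.5, 7.9), (298, -16.5, 8.7), (300, -14
[... 214 characters left out ...]
, 8.2), (346, 45.8, 8.1), (348, 48.7, 7.9), (350, 52.0, 7.2), (352, 54.1, 8.4), (354, 62.0, 0.8), (356, 64.8, 0.9)]
205 [(286, -31.0, 8.4), (288, -28.9, 9.1), (290, -26.3, 8.6), (292, -23.9, 8.4), (294, -21.6, 8.6), (296, -19.1, 8.4), (298, -17.1, 9.2), (300, -14.8, 9.6), (302, -12.3, 9.3), (304, -24.8, 41.6), (306, -22.5, 41.3), (308, -21.7, 44.4), (310, -17.1, 39.5), (334, 7.6, 45.9), (336, 8.5, 48.5), (338, 11.1, 48.2), (340, 37.3, 8.9), (342, 40.3, 8.5), (344, 42.9, 8.8), (346, 45.8, 8.6), (348, 48.7, 8.5), (350, 51.9, 8.0), (352, 59.6, 0.5), (354, 61.9, 1.6), (356, 64.8, 1.6)]
left hook: X [-29.4915914   -5.25860305  15.51201185] Y [52.66135315 67.8033781 ] Z [130.65313653 142.2000682 ]
```

View pics/w5z.png

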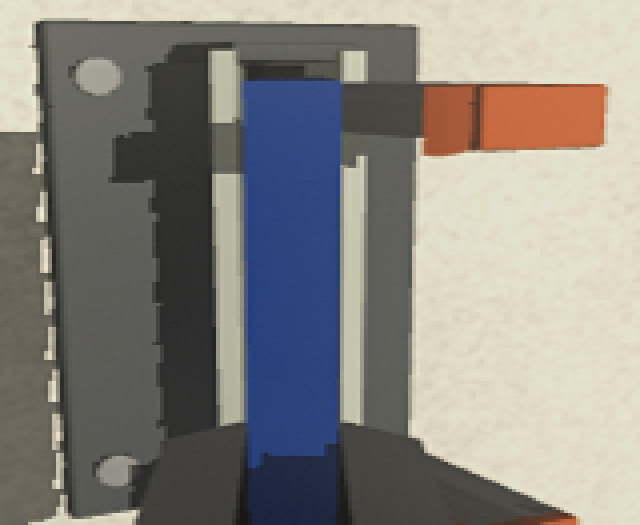

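Call:
{"name": "jog_arm", "arguments": {
  "series": [-0.0016,0.0022,-0.0006,0.015,0.0015,-0.03,-1,-0.0016,0.0022,-0.0006,0.03,0.003,-0.06,-1,-0.0016,0.0022,-0.0006,0.0452,0.0047,-0.09,-1,-0.0016,0.0022,-0.0006,0.0452,0.0047,-0.09,-1,-0.0016,0.0022,-0.0006,0.0452,0.0047,-0.09,-1]
}}

```text
clock: 8.82
eef_pos: [433.7, -311.6, 115.0]
eef_rot: [1.569, 1.081, 0.11]
wrist_force: [-0.1, 0.3, -1.8]
finger_gap: 9.5
```

```bash
python3 tgt.py -0.5 30 28 83.3 0; python3 tgt.py -0.5 24 28 83.3 0; python3 snap.py w6; python3 -c "
from h import *
from cell import manip
c=manip.camera('scene');cv2.imwrite('pics/s6.png',cv2.resize(c['color'][100:220,220:380],None,fx=4,fy=4,interpolation=2))"
```

```text
[0.0006 0.0009 0.0002] [ 0.0057  0.0011 -0.0114]
plate in stand x -6.22 y -0.51 z 41.47 lean 28.05 yaw 6.41 side tilt 0.04
F stand -0.06 0.35 -1.83 M [-0.06  0.39  0.01] gap 9.46 8.825 [-0.88  0.27  1.93  0.61  0.76 -1.4 ]
[0.0006 0.0009 0.0002] [ 0.0057  0.0011 -0.0174]
plate in stand x -6.22 y -0.51 z 41.47 lean 28.05 yaw 6.41 side tilt 0.04
F stand -0.06 0.35 -1.83 M [-0.06  0.39  0.01] gap 9.46 8.825 [-0.88  0.27  1.93  0.61  0.76 -1.4 ]
8.825 [ 433.75 -311.61  114.99] [[0.4673, 0.8771, 0.1113], [0.0518, 0.0985, -0.9938], [-0.8826, 0.4702, 0.0007]] [-0.008 -0.012 -0.     0.001 -0.006 -0.001] [-0.88  0.27  1.93  0.61  0.76 -1.4 ] [-0.1   0.34 -1.83]
```

View pics/s6.png

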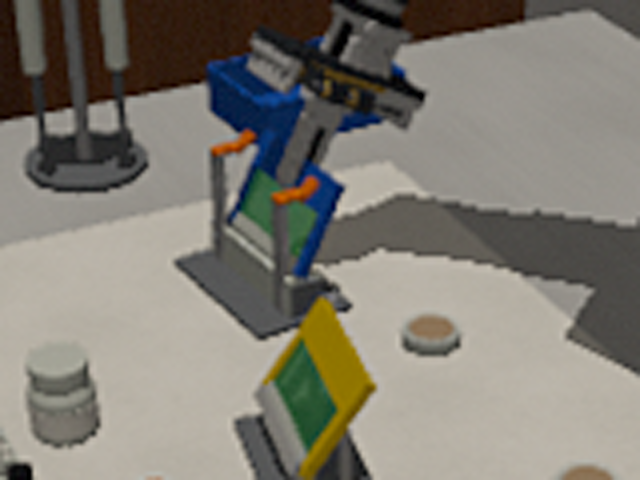

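The plate is leaning with its toe just over the groove, and there is no contact force. I'll insert it gently.

Call:
{"name": "jog_arm", "arguments": {
  "series": [0,0,0,0.003,0.0006,-0.006,-1,0,0,0,0.0057,0.0011,-0.0114,-1,0,0,0,0.0057,0.0011,-0.0114,-1,0,0,0,0.0057,0.0011,-0.0114,-1]
}}

```text
clock: 9.43
eef_pos: [439.4, -310.5, 102.3]
eef_rot: [1.571, 1.082, 0.112]
wrist_force: [-0.5, -1.0, 3.6]
finger_gap: 9.8
```

```bash
python3 tgt.py -0.5 24 28 83.3 0
```

```text
[-0.0003  0.0002  0.0008] [ 0.     -0.0001 -0.0048]
plate in stand x -0.49 y 0.05 z 28.79 lean 28.01 yaw 6.35 side tilt 0.0
F stand -0.63 -0.91 3.55 M [-0.19 -0.1  -0.16] gap 9.76 9.425 [-0.87  0.29  1.92  0.62  0.74 -1.41]
```

Call:
{"name": "jog_arm", "arguments": {
  "series": [0,0,0,0,0,-0.003,-1,0,0,0,0,0,-0.0055,-1,0,0,0,0,0,-0.0055,-1,0,0,0,0,0,-0.0055,-1]
}}

```text
clock: 9.93
eef_pos: [439.4, -310.5, 97.0]
eef_rot: [1.571, 1.082, 0.111]
wrist_force: [-2.7, 0.3, 8.6]
finger_gap: 9.6
```

```bash
python3 tgt.py -0.5 23 28 83.3 0;python3 snap.py w7; python3 inhand.py w7
```

```text
[-0.0002  0.0005  0.0008] [ 0.     -0.     -0.0004]
plate in stand x -0.46 y -0.01 z 23.44 lean 28.03 yaw 6.35 side tilt 0.01
F stand -2.7 0.56 8.62 M [-0.02 -0.17  0.03] gap 9.6 9.925 [-0.87  0.3   1.93  0.63  0.72 -1.42]
9.925 [ 439.44 -310.5    96.96] [[0.4671, 0.8773, 0.1106], [0.0521, 0.0976, -0.9939], [-0.8827, 0.47, -0.0002]] [ 0.     0.    -0.    -0.001  0.    -0.   ] [-0.87  0.3   1.93  0.63  0.72 -1.42] [-2.75  0.26  8.62]
top edge x vs z [-2.59996343e-03 -1.78716638e+01] inplane tilt deg -0.14896659553462668 y vs z [-0.00204075  0.38263749]
end z [-16.     0.65 -69.98] 111
```

Call:
{"name": "jog_arm", "arguments": {
  "series": [0,0,0,0,0,-0.001,-1,0,0,0,0,0,-0.0018,-1,0,0,0,0,0,-0.0018,-1]
}}

```text
clock: 10.35
eef_pos: [439.6, -310.7, 96.2]
eef_rot: [1.57, 1.081, 0.11]
wrist_force: [-12.6, 2.3, 24.1]
finger_gap: 9.6
```

```bash
python3 tgt.py -0.5 21.3 18 83.3 0;python3 tgt.py -0.5 20.8 12 83.3 0;
```

```text
[-0.0191  0.175   0.0004] [0.0132 0.0016 0.0043]
plate in stand x -0.29 y -0.20 z 22.73 lean 28.09 yaw 6.39 side tilt 0.04
F stand -12.29 3.68 24.05 M [0.94 0.26 0.48] gap 9.58 10.35 [-0.87  0.31  1.93  0.63  0.72 -1.42]
[-0.0308  0.2791  0.0004] [0.0215 0.0026 0.0061]
plate in stand x -0.29 y -0.20 z 22.73 lean 28.09 yaw 6.39 side tilt 0.04
F stand -12.29 3.68 24.05 M [0.94 0.26 0.48] gap 9.58 10.35 [-0.87  0.31  1.93  0.63  0.72 -1.42]
```

```bash
python3 tgt.py -0.8 22.0 20 83.3 0|head -1
```

```text
[-0.0152  0.1403  0.0004] [0.0101 0.0013 0.0041]
```

Call:
{"name": "jog_arm", "arguments": {
  "series": [-0.005,0.047,0,0.0034,0.0004,0.002,-1,-0.01,0.094,0,0.0068,0.0008,0.0037,-1,-0.0152,0.14,0,0.0102,0.0012,0.0052,-1,-0.0152,0.14,0,0.0102,0.0012,0.0052,-1,-0.0152,0.14,0,0.0102,0.0012,0.0052,-1]
}}

```text
clock: 10.98
eef_pos: [450.1, -309.3, 100.6]
eef_rot: [1.571, 1.222, 0.111]
wrist_force: [-0.2, 0.2, 8.2]
finger_gap: 9.4
```

```bash
python3 tgt.py -0.8 21.2 10 83.3 0
```

```text
[-0.0194  0.1735  0.0008] [0.0135 0.0015 0.0026]
plate in stand x -0.40 y -0.02 z 22.36 lean 20.01 yaw 6.36 side tilt 0.02
F stand -0.17 0.21 8.22 M [ 0.02 -0.66 -0.01] gap 9.41 10.975 [-0.79  0.33  1.84  0.39  0.79 -1.16]
```

```bash
python3 snap.py w8; python3 inhand.py w8
```

```text
10.975 [ 450.08 -309.32  100.64] [[0.34, 0.9339, 0.1107], [0.0378, 0.104, -0.9939], [-0.9397, 0.3421, 0.0]] [-0.001 -0.001  0.001  0.005 -0.    -0.001] [-0.79  0.33  1.84  0.39  0.79 -1.16] [-0.19  0.19  8.22]
top edge x vs z [-1.93054751e-03 -1.79088019e+01] inplane tilt deg -0.11061208678519556 y vs z [-0.00247387  0.32825396]
end z [-16.     0.61 -70.  ] 111
```

View pics/w8.png

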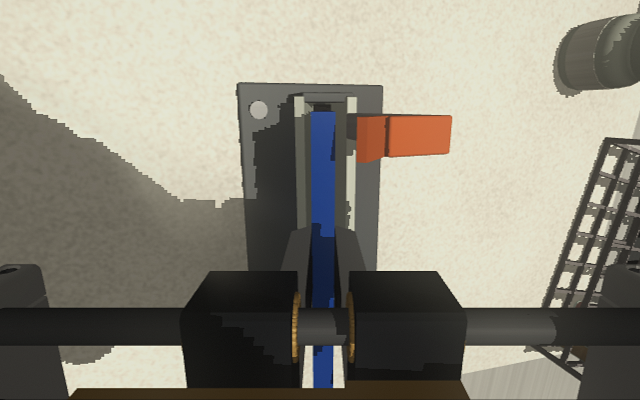

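```bash
python3 tgt.py -0.5 20.9 12 83.3 0|head -1
```

```text
[-0.0156  0.1389  0.0008] [0.011  0.0012 0.0017]
```

Call:
{"name": "jog_arm", "arguments": {
  "series": [0,0,0,0,0,-0.001,-1,-0.005,0.046,0,0.0037,0.0004,0,-1,-0.01,0.092,0,0.0074,0.0008,0.001,-1,-0.0156,0.139,0.0005,0.011,0.0012,0.0017,-1,-0.0156,0.139,0.0005,0.011,0.0012,0.0017,-1]
}}

```text
clock: 11.65
eef_pos: [461.5, -308.1, 103.0]
eef_rot: [1.568, 1.362, 0.109]
wrist_force: [-4.5, 0.2, 18.3]
finger_gap: 10.0
```

```bash
python3 tgt.py -0.5 20.2 6 83.3 0; python3 tgt.py -0.5 19.9 0 83.3 0|head -1
```

```text
[-0.011   0.1035 -0.0005] [0.0082 0.001  0.    ]
plate in stand x -0.18 y -0.09 z 21.52 lean 11.96 yaw 6.44 side tilt 0.03
F stand -4.41 0.73 18.32 M [0.38 0.25 0.06] gap 9.98 11.65 [-0.72  0.37  1.75  0.2   0.89 -0.95]
[-0.0227  0.2076 -0.0006] [0.0168 0.0019 0.0002]
```

Call:
{"name": "jog_arm", "arguments": {
  "series": [-0.0055,0.052,0,0.0043,0.0005,0.0005,-1,-0.011,0.1035,0,0.0085,0.001,0.0008,-1,-0.011,0.1035,0,0.0085,0.001,0.0008,-1]
}}

```text
clock: 12.02
eef_pos: [470.0, -307.1, 103.9]
eef_rot: [1.569, 1.466, 0.111]
wrist_force: [-3.4, 0.3, 19.5]
finger_gap: 9.4
```

```bash
python3 tgt.py -0.5 19.9 0 83.3 0
```

```text
[-0.0115  0.1039 -0.0005] [ 0.0083  0.001  -0.0007]
plate in stand x -0.17 y -0.07 z 21.04 lean 5.99 yaw 6.43 side tilt 0.01
F stand -3.38 0.71 19.53 M [ 0.21  0.56 -0.07] gap 9.39 12.025 [-0.68  0.41  1.67  0.09  0.99 -0.84]
```

Call:
{"name": "jog_arm", "arguments": {
  "series": [-0.0057,0.052,0,0.0043,0.0005,0,-1,-0.0115,0.104,-0.0005,0.0086,0.001,-0.0001,-1,-0.0115,0.104,-0.0005,0.0086,0.001,-0.0001,-1]
}}

```text
clock: 12.4
eef_pos: [478.6, -306.2, 104.0]
eef_rot: [-0.708, 1.571, -2.168]
wrist_force: [-3.6, 0.2, 19.5]
finger_gap: 10.2
```

```bash
python3 tgt.py -0.5 26 0 83.3 0; python3 snap.py w9;python3 -c "
from h import *
from cell import manip
c=manip.camera('scene');cv2.imwrite('pics/s9.png',cv2.resize(c['color'][100:220,220:380],None,fx=4,fy=4,interpolation=2))"
```

```text
[ 0.0002 -0.0002  0.0002] [-0.0003  0.      0.0053]
plate in stand x -0.21 y -0.07 z 20.67 lean -0.01 yaw 6.39 side tilt 0.01
F stand -3.6 0.62 19.52 M [ 0.3   0.75 -0.04] gap 10.18 12.4 [-0.63  0.46  1.59 -0.    1.09 -0.74]
12.4 [ 478.61 -306.17  103.97] [[-0.0002, 0.9938, 0.1113], [-0.0002, 0.1113, -0.9938], [-1.0, -0.0002, 0.0002]] [-0.011 -0.012  0.021  0.018 -0.021 -0.018] [-0.63  0.46  1.59 -0.    1.09 -0.74] [-3.64  0.21 19.52]
```

View pics/w9.png

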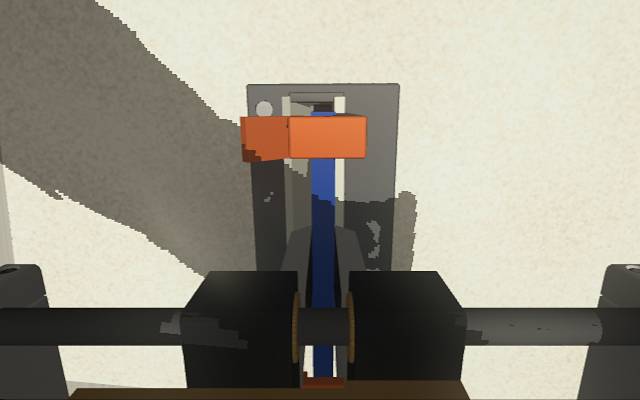

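View pics/s9.png

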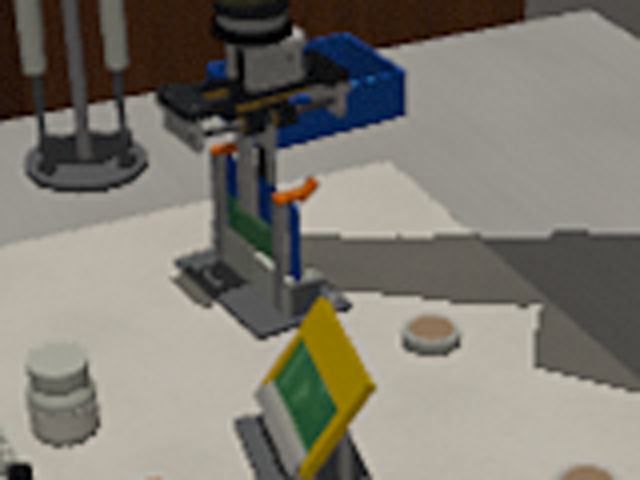

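The plate is upright, with its top under the hook roof: the blue strip at u≈323 disappears beneath the orange roof at (328,137). I'll let it rise.

Call:
{"name": "jog_arm", "arguments": {
  "series": [0,0,0,0,0,0.002,-1,0,0,0,0,0,0.004,-1,0,0,0,0,0,0.0055,-1,0,0,0,0,0,0.0055,-1,0,0,0,0,0,0.0055,-1]
}}

```text
clock: 13.12
eef_pos: [477.9, -306.0, 108.0]
eef_rot: [3.128, 1.57, 1.668]
wrist_force: [4.3, -2.9, 5.2]
finger_gap: 9.7
```

```bash
python3 tgt.py -0.5 26 0 83.3 0
```

```text
[-0.001  -0.0001  0.0012] [ 0.0004 -0.0001  0.0013]
plate in stand x -0.87 y 0.28 z 24.66 lean 0.0 yaw 6.33 side tilt -0.06
F stand 3.99 -3.35 5.17 M [-0.58 -1.06  0.01] gap 9.66 13.125 [-0.63  0.46  1.59  0.    1.09 -0.75]
```

Call:
{"name": "jog_arm", "arguments": {
  "series": [0,0,0,0,0,0.0008,-1,0,0,0,0,0,0.0008,-1,0,0,0,0,0,0.0008,-1],
  "squeeze": 10
}}

```text
clock: 13.5
eef_pos: [477.5, -305.8, 108.5]
eef_rot: [-2.65, 1.569, 2.173]
wrist_force: [2.2, -2.3, 4.5]
finger_gap: 10.2
```

```bash
python3 tgt.py -0.5 26 0 83.3 0
```

```text
[-0.0018 -0.0012  0.0013] [ 0.0008 -0.0004  0.0008]
plate in stand x -1.33 y 0.60 z 25.20 lean -0.06 yaw 6.33 side tilt -0.11
F stand 1.91 -2.54 4.51 M [-0.4  -0.96 -0.02] gap 10.22 13.5 [-0.63  0.46  1.59  0.    1.1  -0.75]
```

Call:
{"name": "jog_arm", "arguments": {
  "series": [0,0,0,0,0,0,-0.7,0,0,0,0,0,0,-0.5,0,0,0,0,0,0,-0.3,0,0,0,0,0,0,-0.3,0,0,0,0,0,0,-0.3]
}}

```text
clock: 14.12
eef_pos: [477.5, -305.8, 108.5]
eef_rot: [-2.606, 1.569, 2.217]
wrist_force: [-0.0, -0.1, 0.3]
finger_gap: 32.7
```

```bash
python3 tgt.py -0.5 26 0 83.3 0; python3 snap.py w10
```

```text
[-0.0018 -0.0014  0.0013] [ 0.0008 -0.0004  0.0008]
plate in stand x -1.37 y 0.64 z 25.20 lean -0.07 yaw 6.33 side tilt -0.11
F stand -0.05 -0.12 0.26 M [-0.03 -0.08  0.  ] gap 32.69 14.125 [-0.63  0.46  1.59  0.    1.1  -0.75]
14.125 [ 477.48 -305.77  108.5 ] [[-0.0014, 0.9939, 0.1102], [0.0018, 0.1102, -0.9939], [-1.0, -0.0012, -0.002]] [ 0.     0.001 -0.002 -0.001 -0.002  0.   ] [-0.63  0.46  1.59  0.    1.1  -0.75] [-0.04 -0.12  0.26]
```

View pics/w10.png

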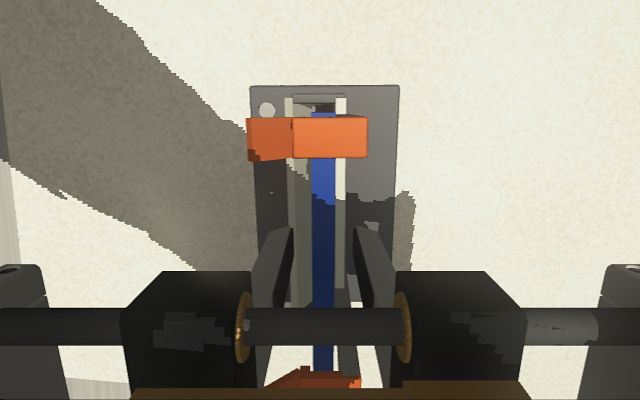

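The cassette is released and standing under the hooks (strip at u≈323), with the fingers clear on both sides. I'll withdraw straight up.

Call:
{"name": "jog_arm", "arguments": {
  "series": [0,0,0,0,0,0.02,-0.3,0,0,0,0,0,0.06,-0.3,0,0,0,0,0,0.12,-0.3,0,0,0,0,0,0.15,-0.3,0,0,0,0,0,0.15,-0.3,0,0,0,0,0,0.15,-0.3]
}}

```text
clock: 14.92
eef_pos: [477.2, -305.6, 257.3]
eef_rot: [-2.483, 1.567, 2.34]
wrist_force: [0.2, 0.2, -0.4]
finger_gap: 32.8
```

```bash
python3 snap.py w11; python3 - <<'E'
from h import *
from cell import manip
c=manip.camera('scene');cv2.imwrite('pics/s11.png',cv2.resize(c['color'][100:220,220:380],None,fx=4,fy=4,interpolation=2))
c=load("w11.npz");T=c["T"];P=cloud(c,T)
yaw=6.4;Os=np.array([478.8,-306.1,0]);ex=np.array([np.cos(np.radians(yaw)),np.sin(np.radians(yaw)),0]);ey=np.array([-ex[1],ex[0],0])
X=(P-Os)@ex;Y=(P-Os)@ey;Z=P[...,2]
b,g,r=[x.astype(float) for x in cv2.split(c["color"])]
m=(b>1.4*r)&(b>1.2*g)&(abs(X)<20)&(abs(Y)<75)&(Z>100)
k=m;print(k.sum(),"X",np.percentile(X[k],[2,50,98]).round(1),"Y",np.percentile(Y[k],[1,99]).round(1),"Z",np.percentile(Z[k],[5,50,95]).round(1))
for lo,hi in((-45,-20),(-20,0),(0,25),(25,50),(50,75)):
    q=k&(Y>lo)&(Y<hi)
    if q.sum()>5:print(lo,hi,X[q].mean().round(2),np.median(Z[q]).round(1))
v=np.where(m.any(1))[0];print(v[0],v[-1])
E
```

```text
14.925 [ 477.22 -305.57  257.29] [[-0.0026, 0.9939, 0.1102], [0.0027, 0.1102, -0.9939], [-1.0, -0.0023, -0.003]] [ 0.     0.011  0.007 -0.001  0.    -0.001] [-0.63  0.32  1.42  0.    1.41 -0.74] [ 0.17  0.16 -0.45]
1306 X [-5.4 -1.   4. ] Y [-50.6  71.3] Z [126.4 127.6 128.8]
-45 -20 -0.88 127.6
-20 0 -0.87 127.6
0 25 -1.04 127.5
25 50 -0.66 127.6
50 75 -0.62 127.6
111 398
```

View pics/w11.png

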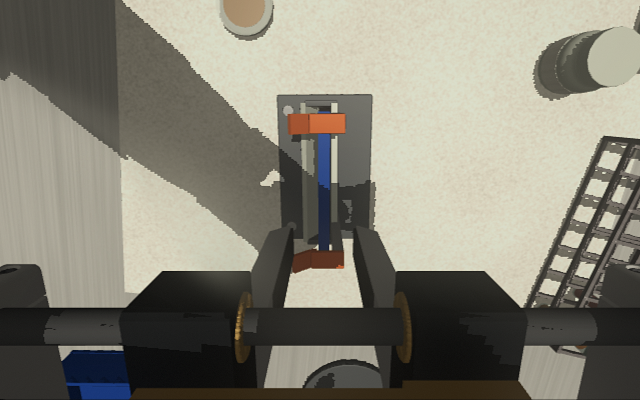

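View pics/s11.png

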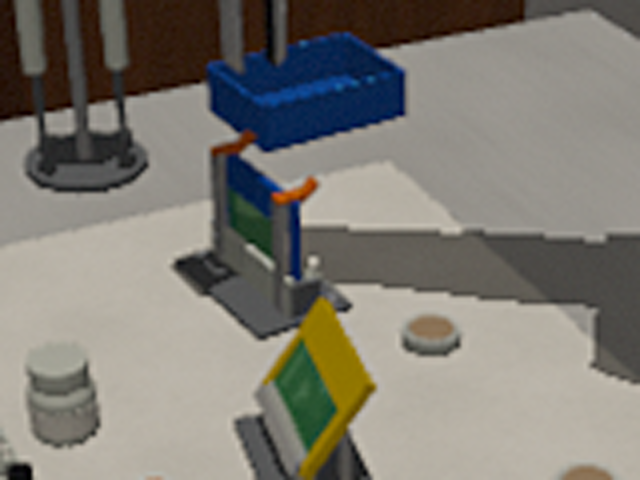

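The top edge sits at x≈-0.9 mm and z≈127 mm in the stand's frame, upright and behind both lips. The gripper is well clear, so I'm handing in.

```bash
python3 -c "
from cell import manip
print(manip.sign_off())"
```

```text
the job is handed in; nothing more can be done
None
```

The blue cassette is loaded in the casting stand, and I handed the job in at about 15 s; sign-off gives no verdict.

**What I did:**
- I gripped the cassette near its top edge, slid it up out of the rest and carried it leaning.
- I toed it into the groove at 28° rather than the rest's 35°, because 28° left more room between the groove walls.
- I pressed the bed to its stop with about 20 N, straightened the cassette under the hooks, let it spring up, released it and lifted the gripper 150 mm clear.

**Last checks:**
- **Position:** the wrist depth image puts the top edge at x about -0.9 mm and z about 127.6 mm in the stand's frame (bench reads about 1 mm high). It is level along its length and behind both lips.
- **Clear of the robot:** the wrist force was about zero after release.
- **Other things:** in the pictures yellow and the dish and jar near the stand look unmoved. I did not measure them or the other bystanders afterwards.

**Disagreements:**
- Underside heights worked out from the gripper read 1 to 2 mm lower than those from the bed force and the stop, so I pressed by force.
- At the first full press (28° lean) there was a sideways force of about -12 N and 24 N vertically. It went once I eased the press and straightened to 20°.

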